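# Set the stirrer's speed dial by clicks and start it

## Task

With a fingertip, push the yellow peg of the stirrer's black speed dial round, clockwise and click by click, until it rests in step 5 (the long orange mark; the white dot is step 0), without going past that step, then press the green start button fully down and let it come up again. Push gently and never grip the dial, and leave the bottle on the plate and everything else on the bench where it stands.

Things in the scene. Friction and masses are not known exactly. Their poses are not given: they have to be found in the camera images.
- stirrer: the bench stirrer, a white casing fixed to the bench, 200 mm (its x) by 340 mm (its y), casing top 60 mm above the bench. Origin: centre of the underside, at bench height; its z up. Seen from the robot (looking along its +x) a round white plate, 136 mm across, its top 72 mm above the bench, is on the left at (0, 85) mm, the control deck with dial and button on the right. It may be turned up to 0.3 rad either way.
- dial_center (a point): centre of the dial, on its axis (vertical) and on the top face of the black disc, 68 mm above the bench; at (30, -85) mm in the stirrer's frame. The disc is 80 mm across and stands 8 mm proud of the casing; nothing else stands on it but the peg.
- peg_top (a point): centre of the top of the yellow finger peg: a round upright peg, 12 mm thick, standing 27 mm above the disc, its axis 28 mm from the dial's axis. It turns with the dial and is its pointer. In the stirrer's frame the peg lies at 105 degrees at step 0 (angles counter-clockwise from above, 0 = the stirrer's +x) and 30 degrees less for each step: step 5 is at -45 degrees.
- dial (a joint): dial angle in rad, growing clockwise seen from above: 0 at step 0, 0.5236 (30 degrees) a click, step 5 = 2.618, step 7 = 3.665 (stop). It starts at rest in step 0, 1 or 2. A sprung ball clicks it into each step: pushing the peg over the hump half-way between two steps takes about 3 to 5 N at the peg; past the hump the dial snaps ahead into the next step by itself and stays there, and if let go before the hump it falls back.
- start_top (a point): centre of the top of the green start button: 28 mm across, in a grey housing, pressed straight down; at (-62, -85) mm in the stirrer's frame (92 mm from the dial's axis, on the robot's side of it).
- start (a joint): how far the start button is pressed, m: 0 up, 0.006 fully down (about 4 N). It springs up again when let go.
- bottle: the amber bottle on the stirrer's plate: 72 mm across, 150 mm high, blue cap, paper label, about 0.45 kg, loose; origin at the centre of its underside. Leave it standing.
- vial: small amber vial with a white cap, 26 mm across, 50 mm high, loose on the stirrer's casing between plate and button; origin at its underside. Leave it.
- beaker: empty glass beaker, 72 mm across, 90 mm high, loose on the bench; origin at its underside. Leave it.
- jar: white jar with orange cap, 64 mm across, 85 mm high, loose on the bench; origin at its underside. Leave it.
- vialtray: blue divided tray, 120 x 160 x 35 mm, loose on the bench; origin at its underside. Leave it.
- reagent: white bottle with blue cap, 60 mm across, 130 mm high, loose on the bench; origin at its underside. Leave it.
- spatula: hand spatula, 180 mm long, lying on the bench; leave it.
There are look-alikes about, which are no part of the job. Leave any purple or turquoise look-alike of the bottle alone.

How it is judged:
By the outcome, as a careful person would: the job done as asked, in the order asked, and still so for the second after the job is handed in, with the robot touching nothing.
It also fails if it takes over 45 s, if anything falls off the work surface, if the arm or the gripper's body presses on something with over 40 N, if the wrist force passes 120 N, or if a joint passes its speed limit or range.

## Robot

A 6-joint arm with a two-finger parallel gripper is mounted at the origin on the work surface. World frame = base frame: x ahead of the robot, y to its left, z up, the work surface at z = 0. Lengths are in m, angles in rad, forces in N, time in s.
With the tool pointing down it reaches from about 0.325 to 1 m from the base axis. Payload 5.1 kg.
Tool frame: the origin (TCP) lies at the very end of the fingers, on their centre line; the grasp point (between the pads) lies 19 mm behind it; x points along the fingers, z is the direction in which the jaws open and shut, and the axes are right-handed (so a half turn about x gives the same grasp; the last joint's range is limited). The gripper opens to 85 mm and grips with 20 to 120 N. Pads are 22 mm wide; open, the fingers measure 114 mm over their backs; the gripper's body (76 mm by 85 mm) begins 54 mm behind the grasp point. The pads swing forward as they close: fully open they stand 13 mm farther back than shut.
Start: joints at [-1.25, 0.124, 1.65, -0, 1.367, -0.083], TCP at [0.255, -0.598, 0.231] pointing down, gripper open.
Joint ranges: [-2.61, 2.61], [-1.02, 2.33], [0.03, 2.71], [-1.35, 4.49], [0.32, 2.68], [-2.91, 2.91]. Speed limits (rad/s): [2.57, 2.57, 3.14, 3.14, 3.14, 3.14].

## Interface

Orientations are given as a unit quaternion [w, x, y, z].
In Python, from bench import env gives the robot as it stands.
- The arm moves only by the tool jog_arm, never from a script. Its argument "increments" is a list of rows, each an object with "translation": the shift along the tool's x, y, z in m, a list of three; "spin": the turn about the tool's x in degrees. A call has exactly 5 rows; each row is the pose to reach, as a shift and turn from the pose commanded when the call began, along the tool's axes at that moment; what a row does not reach only later rows make up. A row lasts 1/10 s, in which the tool goes at most 50 mm and 8.59 degrees, less where a joint would pass 70% of its speed; a pose out of reach is approached as far as the arm can. A call with a gripper value outside its range is refused whole. "fingers" is the closure in counts, from 0 (fully open) to 255 (shut), set as the call begins (left out, the last holds). The fingers move at their own pace and stop on an object; "grip_force" is the grip in N (left out, the last holds). Time passes only in rows, so rows that repeat a pose let the fingers close, or fill a call up. It gives the time, the measured TCP pose, the force and the opening at its end, in the units of the state.
- env.read_state(): the state, without advancing time (a new reading comes with each control period).
- env.camera(name): name is "scene" or "top"; returns a dict with "frame" (480x640x3 uint8, blue, green, red), "fx", "fy", "cx", "cy" (pixels), "extrinsics" (4x4, takes a point from camera to world coordinates). Camera axes: x right, y down, z forward; pixel columns grow to the right and rows downward; lengths in m; the calibration is good to about 2 mm. A picture is of the moment at which its call begins. There is no depth.
- env.sign_off(): hands the job in, once; it reports no verdict.
The state is a dict: "time": time; "joints": joint angles; "qvel": joint speeds; "joint_torque": joint torques, N m; "eef_pos": TCP position; "tool_rot": TCP orientation; "contact_force": force on the tool from outside, world axes, zero at the start; "torque": the same for the moment, N m; "width": finger opening in m.
Only numpy, scipy, OpenCV 4.12 (cv2) and the standard library are available. Lean on these libraries where they do the work, as an engineer would, in place of code of your own. Each camera call takes 0.05 s, during which the arm holds its last target.

## Working session

There is one attempt and no reset: what is moved stays moved. The work goes in short steps, Python scripts to look and compute and a tool call to move; the robot and the scene stay as the last step left them, time stands still between calls to the robot, and variables do not carry over. Pictures are saved under pics/ and viewed, and the job is handed in when it is done.

Besides the shell and the picture viewer there is one more tool, called after "Call:" as a command line: name --argument value ..., lists and objects as JSON in quotes. jog_arm: Moves the arm, as the interface text tells. Its arguments: {"type":"object","properties":{"increments":{"type":"array"},"fingers":{"type":"number"},"grip_force":{"type":"number"}},"required":["increments"]}

```bash
mkdir -p pics; python3 - <<'E'
from bench import env
import cv2,json,pickle
s=env.read_state();print(s)
for n in("scene","top"):
    c=env.camera(n);cv2.imwrite(f"pics/{n}0.png",c["frame"]);print(n,c["fx"],c["fy"],c["cx"],c["cy"],c["extrinsics"])
    pickle.dump(c,open(f"{n}0.pkl","wb"))
E
```

```text
{'time': 0.0, 'joints': array([-1.24959319e+00,  1.24517820e-01,  1.65166319e+00, -2.37515424e-06,
        1.36745705e+00, -8.26117160e-02]), 'qvel': array([ 0.00076233,  0.00093921,  0.00241721,  0.0013945 , -0.00085267,
        0.00028192]), 'joint_torque': array([-3.66874112e-03, -4.23618042e+01, -3.65453804e+01, -8.07026663e-05,
        7.03713289e-03,  1.89507102e-05]), 'eef_pos': array([ 0.25518138, -0.59716844,  0.23005116]), 'tool_rot': array([ 0.58954282,  0.3900196 ,  0.59068098, -0.38912718]), 'contact_force': array([-0.21171459,  0.24484306, -0.32849656]), 'torque': array([-0.02988418,  0.00104721, -0.02926525]), 'width': 0.08541870484867949}
scene 537.5141062867272 537.5141062867272 313.47013198947445 236.69724456159904 [[ 0.89147173  0.38758434 -0.23464127  0.7981423 ]
 [ 0.45305949 -0.76704516  0.45428937 -0.49966513]
 [-0.003905   -0.51129259 -0.85939784  1.15506578]
 [ 0.          0.          0.          1.        ]]
top 558.43197191795 558.43197191795 319.0155933881829 233.33455466312455 [[ 0.0172372  -0.980652    0.19499878  0.17881259]
 [-0.99978106 -0.01459118  0.0149978   0.06532331]
 [-0.01186236 -0.19521461 -0.98068881  1.66040968]
 [ 0.          0.          0.          1.        ]]
```

View pics/scene0.png

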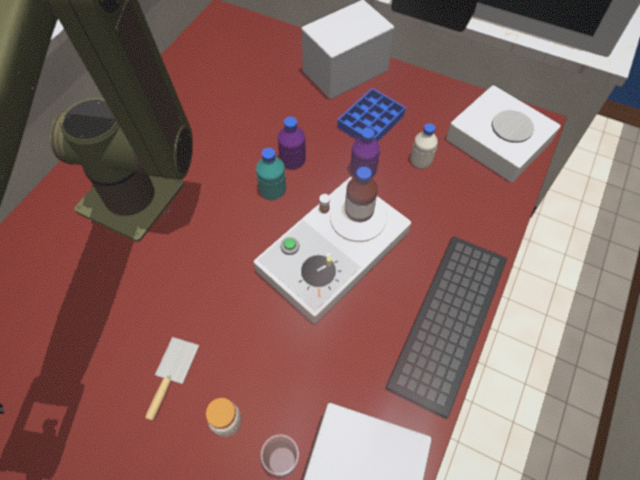

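View pics/top0.png

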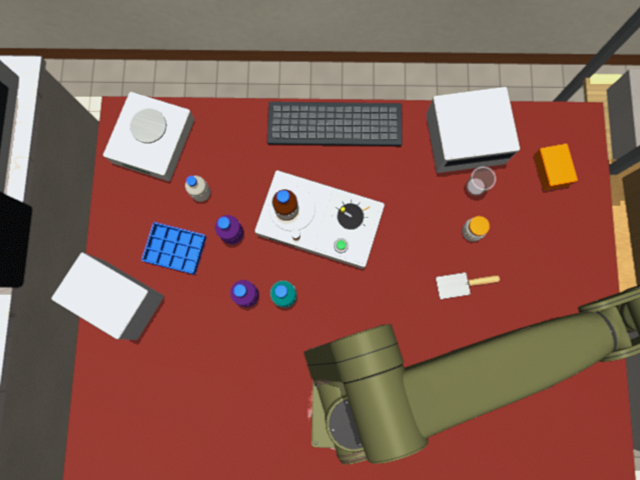

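The scene view shows the stirrer with its dial at (318,270), yellow peg at about (329,260) and green button at (290,244). In the top view these are at (350,216), (343,211) and (341,245). Look-alikes: a white box with a grey plate (scene 513,125; top 148,125) that has no dial, purple bottles (scene 291,145 and 365,155) and a turquoise bottle (271,175). Next I'll take close crops.

```bash
python3 - <<'E'
import cv2,pickle,numpy as np
a=pickle.load(open("scene0.pkl","rb"))["frame"][170:325,245:415]
b=pickle.load(open("top0.pkl","rb"))["frame"][165:275,250:390]
cv2.imwrite("pics/cs.png",cv2.resize(a,None,fx=3.8,fy=3.8,interpolation=cv2.INTER_CUBIC))
cv2.imwrite("pics/ct.png",cv2.resize(b,None,fx=5,fy=5,interpolation=cv2.INTER_CUBIC))
E
```

```text
(no output)
```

View pics/cs.png

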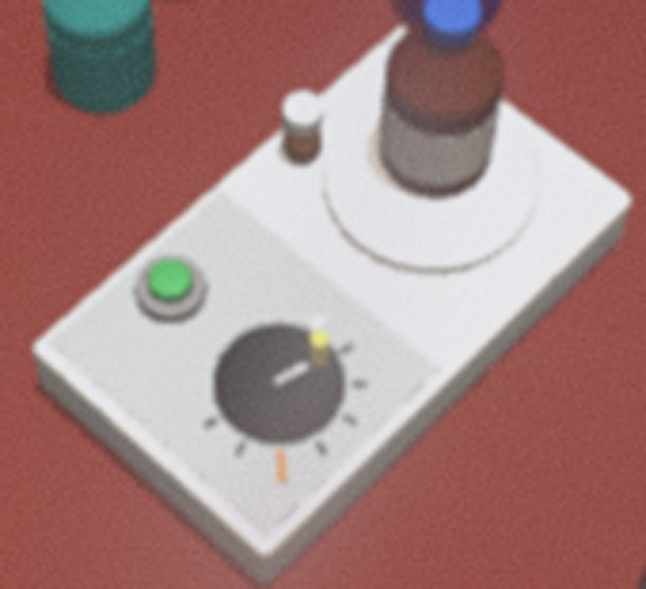

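View pics/ct.png

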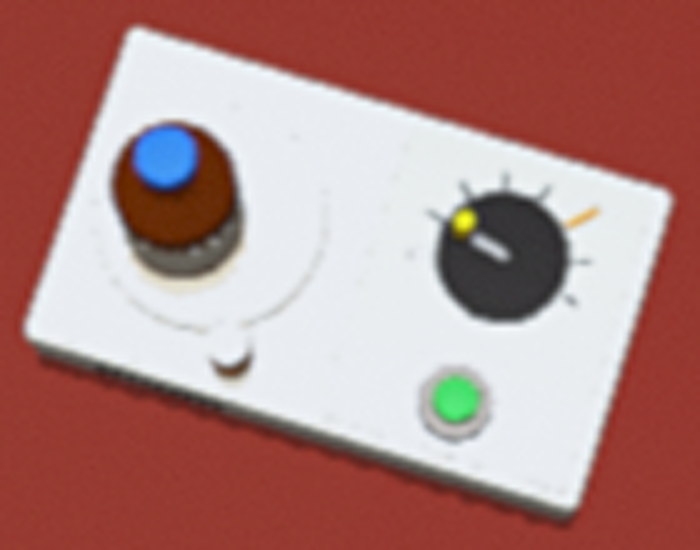

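```bash
cat > h.py <<'E'
import pickle,numpy as np
C={n:pickle.load(open(n+"0.pkl","rb")) for n in("scene","top")}
OFF={"scene":(245,170,3.8),"top":(250,165,5.)}
def cropuv(n,p):
    x,y,f=OFF[n];return np.array([(p[0]+.5)/f-.5+x,(p[1]+.5)/f-.5+y])
def proj(n,P):
    c=C[n];E=np.linalg.inv(c["extrinsics"]);q=E[:3,:3]@P+E[:3,3]
    return np.array([c["fx"]*q[0]/q[2]+c["cx"],c["fy"]*q[1]/q[2]+c["cy"]])
def ray(n,uv,z):
    c=C[n];E=c["extrinsics"];d=E[:3,:3]@np.array([(uv[0]-c["cx"])/c["fx"],(uv[1]-c["cy"])/c["fy"],1]);o=E[:3,3]
    return o+d*(z-o[2])/d[2]
def st(p,x):
    c,s=np.cos(x[2]),np.sin(x[2]);return np.array([x[0]+c*p[0]-s*p[1],x[1]+s*p[0]+c*p[1],p[2]])
E
python3 - <<'E'
from h import *
from scipy.optimize import least_squares
obs=[("top",(132,27),(.1,.17,.06)),("top",(672,192),(.1,-.17,.06)),("top",(578,513),(-.1,-.17,.06)),("top",(25,338),(-.1,.17,.06)),
("scene",(37,348),(-.1,-.17,.06)),("scene",(265,552),(.1,-.17,.06)),("scene",(632,200),(.1,.17,.06)),
("top",(503,257),(.03,-.085,.068)),("scene",(280,384),(.03,-.085,.068))]
def f(x):return np.concatenate([proj(n,st(np.array(P),x))-cropuv(n,p) for n,p,P in obs])
r=least_squares(f,[.7,0,0]);print(r.x);print(f(r.x).reshape(-1,2).round(2))
x=r.x
# peg
for n,p in(("top",(464,220)),("scene",(320,336))):
    P=ray(n,cropuv(n,p),.095);d=P-st((.03,-.085,.068),x);print(n,P,np.hypot(*d[:2]),np.degrees(np.arctan2(d[1],d[0])-x[2]))
g=lambda q:np.concatenate([proj("top",q)-cropuv("top",(456,400)),proj("scene",q)-cropuv("scene",(171,278))])
b=least_squares(g,[.6,-.1,.07]);print("button",b.x,b.fun,"pred",st((-.062,-.085,.075),x))
for k in range(8):
    t=np.radians(105-30*k);P=np.array(st((.03+.028*np.cos(t),-.085+.028*np.sin(t),.095),x));print(k,P.round(4))
print("dial",st((.03,-.085,.068),x))
x_=np.save("st.npy",x)
g=lambda q:np.concatenate([proj("top",q)-cropuv("top",(235,340)),proj("scene",q)-cropuv("scene",(301,104))])
b=least_squares(g,[.6,-.1,.07]);print("vial",b.x,b.fun)
E
```

```text
[ 0.5458815   0.09040874 -0.29181181]
[[-0.84 -0.72]
 [ 0.28 -0.53]
 [-0.52 -0.62]
 [-1.19 -0.49]
 [-2.81 -0.16]
 [-0.11  2.01]
 [ 0.64 -1.02]
 [-0.33 -0.57]
 [-0.56 -0.43]]
top [0.56376158 0.02311629 0.095     ] 0.026501570297326603 75.83928313749473
scene [0.56470258 0.02658437 0.095     ] 0.029976759168863203 77.69813829177755
button [0.46228212 0.02772008 0.08099234] [-0.46686124 -0.50894583 -0.52863354  0.17002887] pred [0.46204912 0.02683883 0.075     ]
0 [0.551  0.0284 0.095 ]
1 [0.5649 0.0242 0.095 ]
2 [0.5748 0.0136 0.095 ]
3 [ 5.781e-01 -5.000e-04  9.500e-02]
4 [ 0.574  -0.0143  0.095 ]
5 [ 0.5634 -0.0243  0.095 ]
6 [ 0.5493 -0.0276  0.095 ]
7 [ 0.5354 -0.0234  0.095 ]
dial [5.50159751e-01 3.71545137e-04 6.80000000e-02]
vial [0.4875826  0.15323514 0.12107929] [-0.44234907 -0.53749801 -0.55157285  0.17567139]
```

Step 1 is the starting step: the peg is measured at 76–78° against 75° nominal, with radius 26–30 mm against 28 mm. The peg is the yellow pin on the black disc, confirmed in both crops. Now I'll plan the moves.

```bash
cat >> h.py <<'E'
from scipy.spatial.transform import Rotation as R
def Rt(q): return R.from_quat([q[1],q[2],q[3],q[0]])
X=None
try: X=np.load("st.npy")
except Exception: pass
DC=np.array([.5501,.0006])
def tgt(th,gap,z,rad=.028):
    "tool centre & wanted push-direction yaw (deg) with peg at world angle th deg"
    t=np.radians(th);r=np.array([np.cos(t),np.sin(t)]);d=np.array([np.sin(t),-np.cos(t)])
    p=DC+rad*r-d*(.017+gap);return np.array([*p,z]),np.degrees(np.arctan2(d[1],d[0]))
E
python3 - <<'E'
from h import *
from bench import env
s=env.read_state();M=Rt(s["tool_rot"]).as_matrix();print(M.round(3))
print("y yaw",np.degrees(np.arctan2(M[1,1],M[0,1])))
for th in(58.3,-52.7):
  print(tgt(th,.012,.08))
p,_=tgt(58.3,.015,.2);print(M.T@(p-s["eef_pos"]))
E
```

```text
[[-0.001  0.92   0.393]
 [ 0.002  0.393 -0.92 ]
 [-1.     0.    -0.002]]
y yaw 23.13333522751268
(array([0.54013968, 0.03966139, 0.08      ]), np.float64(-31.7))
(array([ 0.59013641, -0.00409959,  0.08      ]), np.float64(-142.70000000000002))
[ 0.03115031  0.51052352 -0.4761163 ]
```

Call:
jog_arm --increments '[{"translation": [0.002, 0.034, -0.032], "spin": -8}, {"translation": [0.004, 0.068, -0.064], "spin": -16}, {"translation": [0.006, 0.102, -0.095], "spin": -24}, {"translation": [0.008, 0.136, -0.127], "spin": -32}, {"translation": [0.01, 0.17, -0.159], "spin": -40}]' --fingers 255 --grip_force 30

```text
time: 0.6
eef_pos: [0.3494, -0.3828, 0.2206]
tool_rot: [0.688, 0.163, 0.688, -0.162]
contact_force: [0.3, 0.4, 0.0]
width: 0.0123
```

```bash
cat > nx.py <<'E'
import sys
from h import *
from bench import env
def delta(p,yaw):
    s=env.read_state();M=Rt(s["tool_rot"]).as_matrix()
    y=np.degrees(np.arctan2(-M[1,1],-M[0,1]))   # yaw of -y
    dy=(yaw-y+180)%360-180
    print("t",round(s["time"],2),"pos",s["eef_pos"].round(4),"yaw-y",round(y,1),"F",s["contact_force"].round(1),"q",s["joints"].round(2),"tilt",M[:,0].round(3))
    print("delta tool",(M.T@(p-s["eef_pos"])).round(4),"spin",round(-dy,1))
if __name__=="__main__":
    a=list(map(float,sys.argv[1:]))
    p,y=tgt(*a);print("target",p.round(4),round(y,1));delta(p,y)
E
python3 nx.py 58.3 .015 .2
```

```text
target [0.5376 0.0412 0.2   ] -31.7
t 0.6 pos [ 0.3494 -0.3828  0.2206] yaw-y -116.6 F [0.3 0.4 0. ] q [-0.93 -0.16  1.95  0.    1.35 -0.47] tilt [-0.     0.001 -1.   ]
delta tool [ 0.0209  0.4634 -0.0213] spin -84.9
```

Call:
jog_arm --increments '[{"translation": [0.002, 0.046, -0.002], "spin": -8}, {"translation": [0.004, 0.092, -0.004], "spin": -16}, {"translation": [0.006, 0.138, -0.006], "spin": -24}, {"translation": [0.008, 0.184, -0.008], "spin": -32}, {"translation": [0.01, 0.23, -0.01], "spin": -40}]'

```text
time: 1.1
eef_pos: [0.4444, -0.1731, 0.2109]
tool_rot: [0.702, -0.083, 0.702, 0.083]
contact_force: [1.3, -0.1, -0.8]
width: 0.0
```

```bash
python3 nx.py 58.3 .015 .2
```

```text
target [0.5376 0.0412 0.2   ] -31.7
t 1.1 pos [ 0.4444 -0.1731  0.2109] yaw-y -76.5 F [ 1.3 -0.1 -0.8] q [-0.48 -0.26  2.05  0.    1.35 -0.72] tilt [-0.  0. -1.]
delta tool [0.0109 0.1868 0.1405] spin -44.8
```

Call:
jog_arm --increments '[{"translation": [0.002, 0.036, 0.028], "spin": -8.5}, {"translation": [0.004, 0.072, 0.056], "spin": -17}, {"translation": [0.006, 0.108, 0.084], "spin": -25.5}, {"translation": [0.008, 0.144, 0.112], "spin": -34}, {"translation": [0.01, 0.186, 0.14], "spin": -42.5}]'

```text
time: 1.6
eef_pos: [0.5384, 0.0391, 0.2009]
tool_rot: [0.624, -0.332, 0.625, 0.332]
contact_force: [-0.6, -0.6, -0.8]
width: -0.0003
```

```bash
python3 nx.py 58.3 .015 .08
```

```text
target [0.5376 0.0412 0.08  ] -31.7
t 1.6 pos [0.5384 0.0391 0.2009] yaw-y -34.0 F [-0.6 -0.6 -0.8] q [-0.03 -0.1   1.93 -0.    1.31 -1.  ] tilt [-0. -0. -1.]
delta tool [0.1209 0.0019 0.0014] spin -2.3
```

Call:
jog_arm --increments '[{"translation": [0.02, 0, 0], "spin": -1}, {"translation": [0.04, 0, 0], "spin": -2}, {"translation": [0.06, 0, 0], "spin": -2}, {"translation": [0.08, 0, 0], "spin": -2}, {"translation": [0.08, 0, 0], "spin": -2}]'

```text
time: 2.1
eef_pos: [0.5353, 0.0376, 0.1175]
tool_rot: [0.617, -0.34, 0.622, 0.342]
contact_force: [-0.2, 0.7, -0.4]
width: -0.0002
```

```bash
python3 nx.py 58.3 .015 .08; cat > shot.py <<'E'
import sys,cv2,pickle
from bench import env
from h import *
tag=sys.argv[1]
for n in sys.argv[2:]:
    f=env.camera(n)["frame"]
    x,y,k=OFF[n];w=(f[170:325,245:415] if n=="scene" else f[165:275,250:390])
    cv2.imwrite(f"pics/{tag}_{n}.png",cv2.resize(w,None,fx=k,fy=k,interpolation=cv2.INTER_CUBIC))
E
python3 shot.py a scene top
```

```text
target [0.5376 0.0412 0.08  ] -31.7
t 2.1 pos [0.5353 0.0376 0.1175] yaw-y -32.4 F [-0.2  0.7 -0.4] q [-0.03 -0.02  2.   -0.    1.17 -1.04] tilt [-0.007  0.    -1.   ]
delta tool [ 0.0374 -0.0002  0.0044] spin -0.7
```

View pics/a_scene.png

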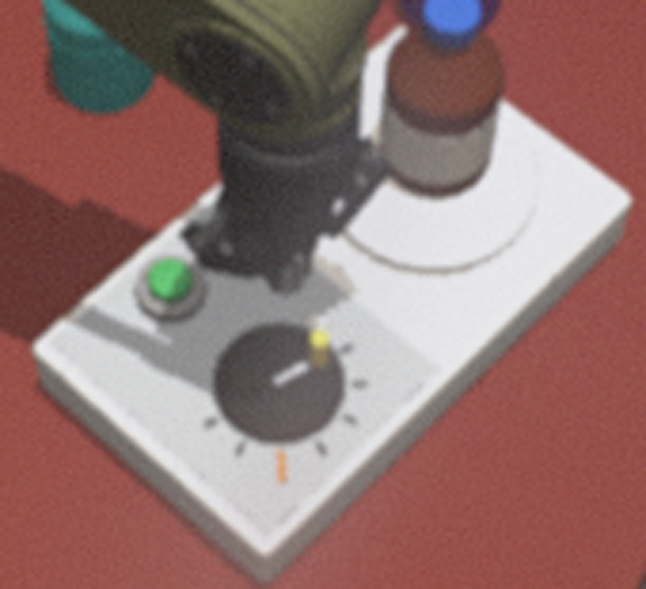

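View pics/a_top.png

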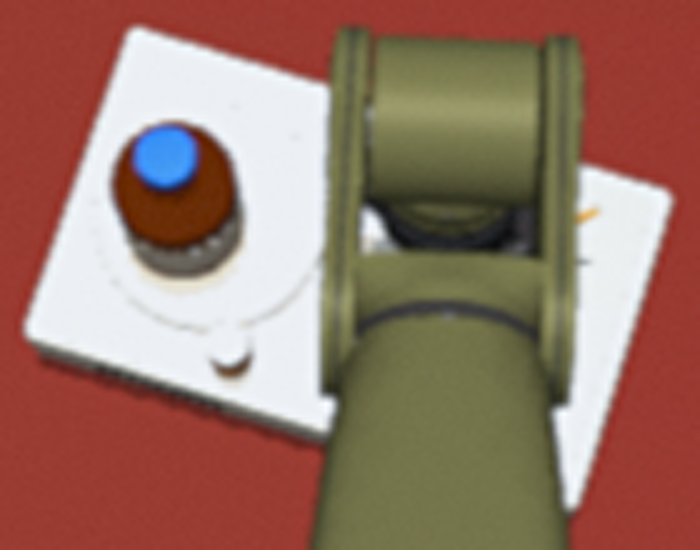

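The scene view shows the fingertip at crop (285,285), above and behind the peg top at (320,338). The dial is still at step 1, and the top view is blocked by the arm. Descending.

Call:
jog_arm --increments '[{"translation": [0.008, 0, 0.002], "spin": 0}, {"translation": [0.018, 0, 0.003], "spin": 0}, {"translation": [0.028, 0, 0.004], "spin": 0}, {"translation": [0.037, 0, 0.004], "spin": 0}, {"translation": [0.037, 0, 0.004], "spin": 0}]'

```text
time: 2.7
eef_pos: [0.5388, 0.0409, 0.0822]
tool_rot: [0.618, -0.34, 0.621, 0.342]
contact_force: [-0.0, -0.0, -0.1]
width: -0.0001
```

```bash
python3 nx.py 58.3 .002 .08;python3 nx.py 38.3 .0 .08; python3 shot.py b scene
```

```text
target [0.5486 0.0344 0.08  ] -31.7
t 2.7 pos [0.5388 0.0409 0.0822] yaw-y -32.4 F [-0.  -0.  -0.1] q [-0.02  0.03  2.02 -0.    1.1  -1.03] tilt [-0.004  0.    -1.   ]
delta tool [ 0.0022 -0.0118 -0.0002] spin -0.7
target [0.5615 0.0313 0.08  ] -51.7
t 2.7 pos [0.5388 0.0409 0.0822] yaw-y -32.4 F [-0.  -0.  -0.1] q [-0.02  0.03  2.02 -0.    1.1  -1.03] tilt [-0.004  0.    -1.   ]
delta tool [ 0.0021 -0.0243  0.0041] spin 19.3
```

View pics/b_scene.png

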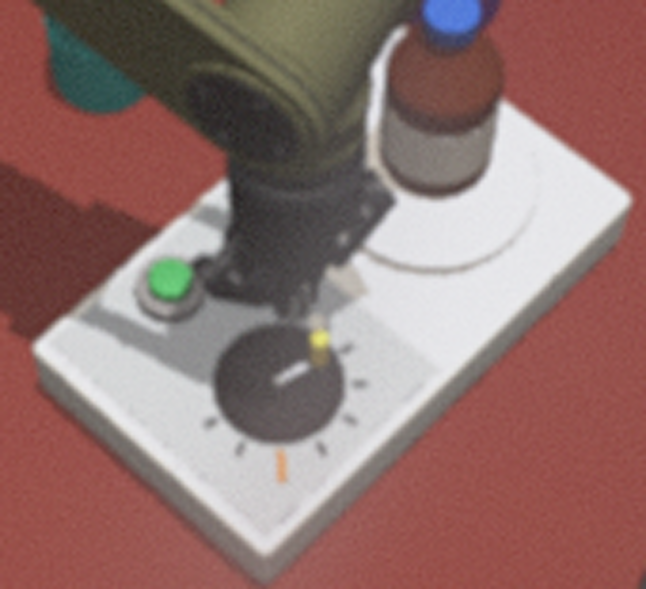

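```bash
cat > plan.py <<'E'
# usage: plan.py [applied: x y z spin | - ] then th:gap ...
import sys,json,os
from h import *
from bench import env
s=env.read_state();a=sys.argv[1]
M=Rt(s["tool_rot"]).as_matrix()
def mat(yaw): # -y at yaw, x down
    y=-np.array([np.cos(yaw),np.sin(yaw),0]);x=np.array([0,0,-1.]);return np.stack([x,y,np.cross(x,y)],1)
if a=="reset":
    pos=s["eef_pos"];yaw=np.arctan2(-M[1,1],-M[0,1])
else:
    c=np.load("cmd.npy");v=list(map(float,a.split(",")))
    pos=c[:3]+mat(c[3])@np.array(v[:3]);yaw=c[3]-np.radians(v[3])
np.save("cmd.npy",[*pos,yaw])
yn=np.arctan2(-M[1,1],-M[0,1])
print("t",round(s["time"],2),"cmd",pos.round(4),round(np.degrees(yaw),1),"meas",s["eef_pos"].round(4),round(np.degrees(yn),1),"F",s["contact_force"].round(1),"tang",round(float(s["contact_force"][:2]@[np.cos(yn),np.sin(yn)]),1))
for w in sys.argv[2:]:
    th,g=map(float,w.split(":"));p,y=tgt(th,g/1000,.080);d=mat(yaw).T@(p-pos)
    dy=(y-np.degrees(yaw)+180)%360-180
    print(w,d.round(4),"spin",round(-dy,1))
E
python3 plan.py reset 58.3:8 58.3:3 58.3:0 54:0 50:0
```

```text
t 2.75 cmd [0.5394 0.0408 0.0831] -32.4 meas [0.5394 0.0408 0.0831] -32.4 F [-0.1  0.5  0.1] tang -0.4
58.3:8 [ 0.0031 -0.0052 -0.0006] spin -0.7
58.3:3 [ 0.0031 -0.0102 -0.0005] spin -0.7
58.3:0 [ 0.0031 -0.0132 -0.0005] spin -0.7
54:0 [ 0.0031 -0.0153  0.0007] spin 3.6
50:0 [ 0.0031 -0.0174  0.0017] spin 7.6
```

Call:
jog_arm --increments '[{"translation": [0.001, -0.005, 0], "spin": 0}, {"translation": [0.002, -0.01, 0], "spin": 0}, {"translation": [0.003, -0.013, 0], "spin": 0}, {"translation": [0.003, -0.015, 0.0005], "spin": 3.5}, {"translation": [0.003, -0.0175, 0.0015], "spin": 7.5}]'

```text
time: 3.25
eef_pos: [0.5558, 0.0332, 0.0816]
tool_rot: [0.641, -0.298, 0.641, 0.299]
contact_force: [-1.5, 2.2, 1.5]
width: 0.0001
```

```bash
python3 plan.py .003,-.0175,.0015,7.5 47:0 44:0 41:0 38:0 35:0
```

```text
t 3.25 cmd [0.555  0.0327 0.0801] -39.9 meas [0.5558 0.0332 0.0816] -40.0 F [-1.5  2.2  1.5] tang -2.6
47:0 [ 0.0001 -0.0014  0.0011] spin 3.1
44:0 [ 0.0001 -0.0029  0.0018] spin 6.1
41:0 [ 0.0001 -0.0045  0.0025] spin 9.1
38:0 [ 0.0001 -0.0061  0.0031] spin 12.1
35:0 [ 0.0001 -0.0077  0.0036] spin 15.1
```

Call:
jog_arm --increments '[{"translation": [0, -0.0014, 0.001], "spin": 3}, {"translation": [0, -0.003, 0.002], "spin": 6}, {"translation": [0, -0.0045, 0.0025], "spin": 9}, {"translation": [0, -0.006, 0.003], "spin": 12}, {"translation": [0, -0.006, 0.003], "spin": 12}]'

```text
time: 3.75
eef_pos: [0.5629, 0.0309, 0.0816]
tool_rot: [0.669, -0.231, 0.668, 0.231]
contact_force: [0.2, -0.1, 0.1]
width: -0.0
```

```bash
python3 plan.py 0,-.006,.003,12 34:0 30:0 26:0 22:0 18:0;  python3 shot.py c scene
```

```text
t 3.75 cmd [0.5616 0.0312 0.0801] -51.9 meas [0.5629 0.0309 0.0816] -51.9 F [ 0.2 -0.1  0.1] tang 0.2
34:0 [ 0.0001 -0.002   0.0013] spin 4.1
30:0 [ 0.0001 -0.0041  0.0022] spin 8.1
26:0 [ 0.0001 -0.0062  0.003 ] spin 12.1
22:0 [ 0.0001 -0.0084  0.0037] spin 16.1
18:0 [ 0.0001 -0.0107  0.0042] spin 20.1
```

View pics/c_scene.png

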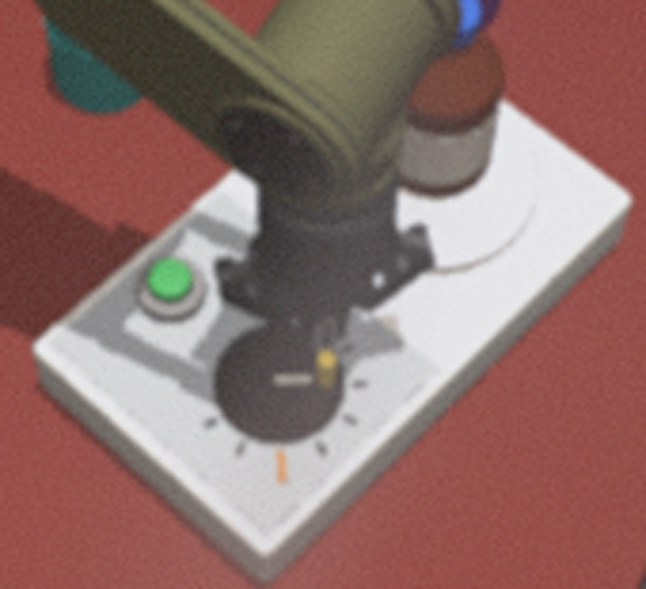

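The pointer has moved on one click (peg at crop (326,360), contact force gone), so it is at step 2. Continuing.

Call:
jog_arm --increments '[{"translation": [0, -0.002, 0.001], "spin": 4}, {"translation": [0, -0.004, 0.002], "spin": 8}, {"translation": [0, -0.006, 0.003], "spin": 12}, {"translation": [0, -0.0085, 0.0035], "spin": 16}, {"translation": [0, -0.0105, 0.004], "spin": 20}]'

```text
time: 4.3
eef_pos: [0.5717, 0.026, 0.0814]
tool_rot: [0.698, -0.11, 0.699, 0.111]
contact_force: [-1.0, 2.2, 1.4]
width: 0.0002
```

```bash
python3 plan.py 0,-.0105,.004,20 15:0 12:0 10:0 8:0 4:0 
```

```text
t 4.3 cmd [0.5712 0.0254 0.0801] -71.9 meas [0.5717 0.026  0.0814] -72.0 F [-1.   2.2  1.4] tang -2.4
15:0 [ 0.0001 -0.0016  0.0011] spin 3.1
12:0 [ 0.0001 -0.0031  0.0019] spin 6.1
10:0 [ 0.0001 -0.0041  0.0024] spin 8.1
8:0 [ 0.0001 -0.0052  0.0028] spin 10.1
4:0 [ 0.0001 -0.0074  0.0035] spin 14.1
```

Call:
jog_arm --increments '[{"translation": [0, -0.0015, 0.001], "spin": 3}, {"translation": [0, -0.003, 0.002], "spin": 6}, {"translation": [0, -0.004, 0.0025], "spin": 8}, {"translation": [0, -0.005, 0.003], "spin": 10}, {"translation": [0, -0.005, 0.003], "spin": 10}]'

```text
time: 4.8
eef_pos: [0.5766, 0.0214, 0.0814]
tool_rot: [0.705, -0.05, 0.705, 0.05]
contact_force: [-0.1, -1.0, -0.2]
width: -0.0003
```

```bash
python3 plan.py 0,-.005,.003,10 4:0 0:0 -4:0 -8:0 -12:0 
```

```text
t 4.8 cmd [0.5756 0.0216 0.0801] -81.9 meas [0.5766 0.0214 0.0814] -81.8 F [-0.1 -1.  -0.2] tang 1.0
4:0 [ 0.0001 -0.0022  0.0009] spin 4.1
0:0 [ 0.0001 -0.0043  0.0019] spin 8.1
-4:0 [ 0.0001 -0.0064  0.0027] spin 12.1
-8:0 [ 0.0001 -0.0086  0.0034] spin 16.1
-12:0 [ 0.0001 -0.0108  0.0039] spin 20.1
```

Call:
jog_arm --increments '[{"translation": [0, -0.002, 0.001], "spin": 4}, {"translation": [0, -0.0045, 0.002], "spin": 8}, {"translation": [0, -0.0065, 0.0025], "spin": 12}, {"translation": [0, -0.0085, 0.0035], "spin": 16}, {"translation": [0, -0.0108, 0.004], "spin": 20}]'

```text
time: 5.3
eef_pos: [0.5819, 0.0123, 0.0814]
tool_rot: [0.703, 0.074, 0.703, -0.073]
contact_force: [0.1, 2.3, 0.7]
width: -0.0
```

```bash
python3 plan.py 0,-.0108,.004,20 -15:0 -18:0 -20:0 -22:0; python3 shot.py d scene 
```

```text
t 5.3 cmd [0.5811 0.0115 0.0801] -101.9 meas [0.5819 0.0123 0.0814] -102.0 F [0.1 2.3 0.7] tang -2.3
-15:0 [ 0.0001 -0.0015  0.0008] spin 3.1
-18:0 [ 0.0001 -0.0031  0.0016] spin 6.1
-20:0 [ 0.0001 -0.0041  0.002 ] spin 8.1
-22:0 [ 0.0001 -0.0052  0.0025] spin 10.1
```

View pics/d_scene.png

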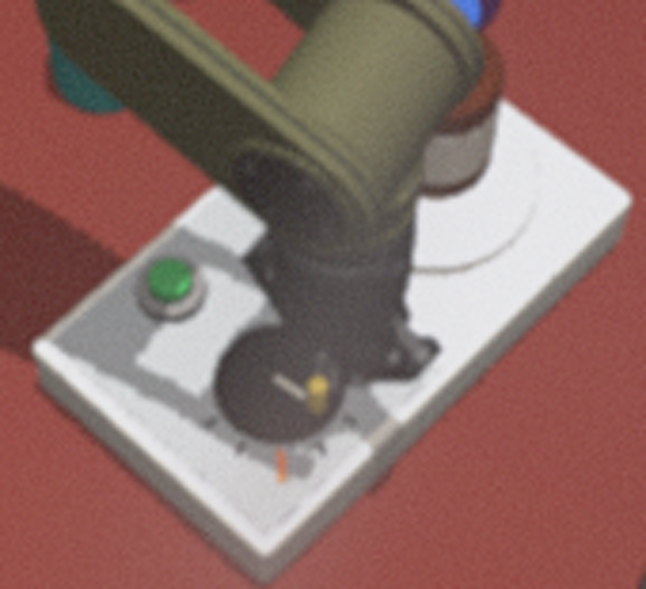

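The peg is at crop (317,385) with 2.3 N on it: it has left step 3 and is nearing the hump to step 4.

Call:
jog_arm --increments '[{"translation": [0, -0.0015, 0.001], "spin": 3}, {"translation": [0, -0.003, 0.0015], "spin": 6}, {"translation": [0, -0.004, 0.002], "spin": 8}, {"translation": [0, -0.005, 0.0025], "spin": 10}, {"translation": [0, -0.005, 0.0025], "spin": 10}]'

```text
time: 5.85
eef_pos: [0.5833, 0.0059, 0.0814]
tool_rot: [0.694, 0.133, 0.694, -0.134]
contact_force: [-1.0, -0.1, -0.6]
width: -0.0002
```

```bash
python3 plan.py 0,-.005,.0025,10 -26:0 -30:0 -34:0 -38:0 -42:0; python3 shot.py e scene 
```

```text
t 5.85 cmd [0.5825 0.006  0.0801] -111.9 meas [0.5833 0.0059 0.0814] -111.8 F [-1.  -0.1 -0.6] tang 0.5
-26:0 [ 0.0001 -0.0022  0.0011] spin 4.1
-30:0 [ 0.0001 -0.0043  0.0021] spin 8.1
-34:0 [ 0.0001 -0.0064  0.0029] spin 12.1
-38:0 [ 0.0001 -0.0086  0.0036] spin 16.1
-42:0 [ 0.0001 -0.0108  0.0041] spin 20.1
```

View pics/e_scene.png

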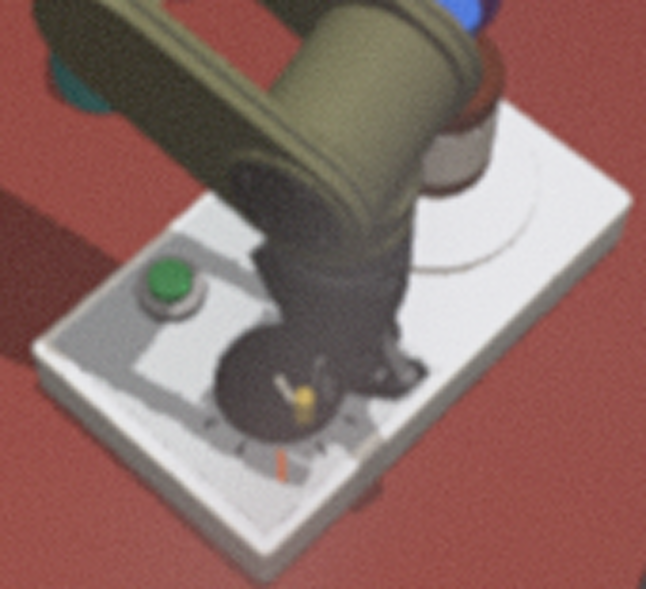

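The peg is at crop (304,398), having snapped into step 4 with no force left. One more click to go.

Call:
jog_arm --increments '[{"translation": [0, -0.002, 0.001], "spin": 4}, {"translation": [0, -0.0045, 0.002], "spin": 8}, {"translation": [0, -0.0065, 0.003], "spin": 12}, {"translation": [0, -0.0085, 0.0035], "spin": 16}, {"translation": [0, -0.0108, 0.004], "spin": 20}]'

```text
time: 6.4
eef_pos: [0.5835, -0.0047, 0.0814]
tool_rot: [0.661, 0.254, 0.66, -0.252]
contact_force: [1.5, 2.4, -1.1]
width: 0.0
```

```bash
python3 plan.py 0,-.0108,.004,20 -45:0 -48:0 -50:0 -52:0; python3 -c "
from h import *
x=X
for k in range(8):
    t=np.radians(105-30*k)-.2918;uv=proj('scene',np.array([*(DC+.028*np.array([np.cos(t),np.sin(t)])),.095]));print(k,((uv-[245,170]+.5)*3.8-.5).round(0))"
```

```text
t 6.4 cmd [ 0.5822 -0.0055  0.0801] -131.9 meas [ 0.5835 -0.0047  0.0814] -131.9 F [ 1.5  2.4 -1.1] tang -2.8
-45:0 [ 0.0001 -0.0015  0.0009] spin 3.1
-48:0 [ 0.0001 -0.003   0.0017] spin 6.1
-50:0 [ 0.0001 -0.004   0.0022] spin 8.1
-52:0 [ 0.0001 -0.0051  0.0026] spin 10.1
0 [301. 324.]
1 [319. 339.]
2 [326. 360.]
3 [320. 381.]
4 [303. 397.]
5 [279. 404.]
6 [255. 399.]
7 [237. 383.]
```

Predicted pixels for steps 1, 2 and 4 match what I saw. Last click:

Call:
jog_arm --increments '[{"translation": [0, -0.0015, 0.001], "spin": 3}, {"translation": [0, -0.003, 0.0015], "spin": 6}, {"translation": [0, -0.004, 0.002], "spin": 8}, {"translation": [0, -0.0045, 0.0025], "spin": 9}, {"translation": [0, -0.0045, 0.0025], "spin": 9}]'

```text
time: 6.9
eef_pos: [0.5818, -0.0105, 0.0813]
tool_rot: [0.639, 0.303, 0.639, -0.303]
contact_force: [0.0, 0.6, 0.1]
width: 0.0
```

```bash
python3 plan.py 0,-.0045,.0025,9 ; python3 shot.py f scene 
```

```text
t 6.9 cmd [ 0.5811 -0.0105  0.0801] -140.9 meas [ 0.5818 -0.0105  0.0813] -140.8 F [0.  0.6 0.1] tang -0.4
```

View pics/f_scene.png

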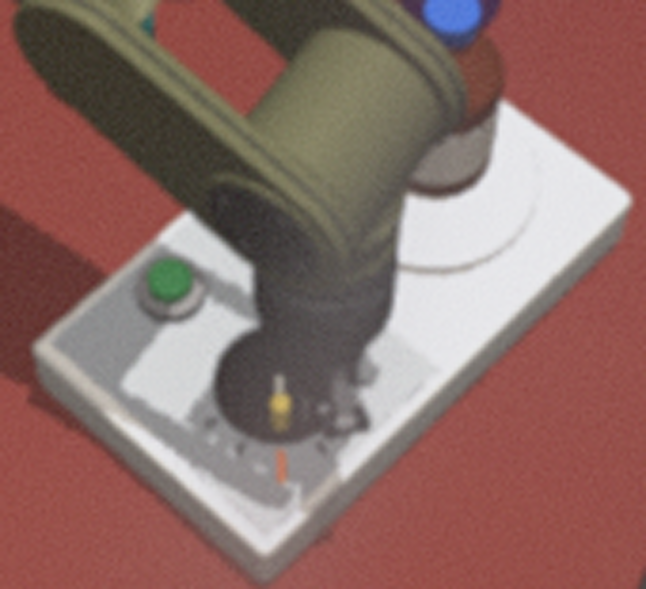

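The peg is at crop (280,404), where step 5 was predicted (279,404), on the orange mark. Backing off and lifting.

Call:
jog_arm --increments '[{"translation": [0, 0.006, 0.001], "spin": 0}, {"translation": [-0.005, 0.01, 0.002], "spin": 0}, {"translation": [-0.03, 0.01, 0.002], "spin": 0}, {"translation": [-0.06, 0.01, 0.002], "spin": 0}, {"translation": [-0.06, 0.01, 0.002], "spin": 0}]'

```text
time: 7.45
eef_pos: [0.5946, -0.0058, 0.1471]
tool_rot: [0.642, 0.305, 0.635, -0.302]
contact_force: [-0.4, 1.0, 0.8]
width: -0.0
```

```bash
python3 -c "
from nx import *
delta(np.array([.462,.0275,.1]),-135)"
```

```text
t 7.45 pos [ 0.5946 -0.0058  0.1471] yaw-y -140.8 F [-0.4  1.   0.8] q [-0.1   0.06  1.86  0.    1.21  0.79] tilt [ 0.01  -0.001 -1.   ]
delta tool [ 0.0458 -0.0821 -0.1099] spin -5.8
```

Call:
jog_arm --increments '[{"translation": [0, -0.02, -0.028], "spin": 0}, {"translation": [0, -0.041, -0.055], "spin": 0}, {"translation": [0.005, -0.062, -0.083], "spin": 0}, {"translation": [0.01, -0.082, -0.11], "spin": 0}, {"translation": [0.015, -0.082, -0.11], "spin": 0}]'

```text
time: 7.95
eef_pos: [0.4544, 0.0288, 0.1247]
tool_rot: [0.638, 0.303, 0.64, -0.303]
contact_force: [1.1, 0.1, -0.6]
width: 0.0001
```

```bash
python3 -c "
from nx import *
delta(np.array([.462,.0275,.09]),-140.8)"; python3 shot.py g scene top
```

```text
t 7.95 pos [0.4544 0.0288 0.1247] yaw-y -140.8 F [ 1.1  0.1 -0.6] q [-0.05 -0.23  2.17  0.    1.2   0.83] tilt [-0.003  0.    -1.   ]
delta tool [0.0347 0.0051 0.0058] spin 0.0
```

View pics/g_scene.png

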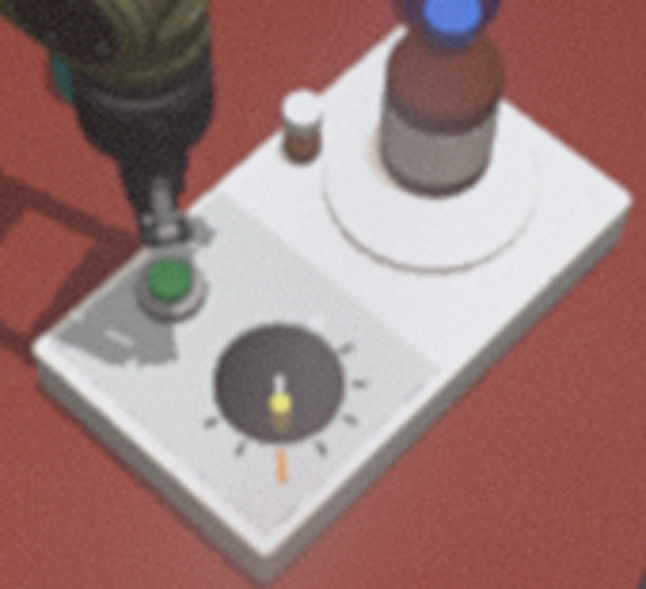

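View pics/g_top.png

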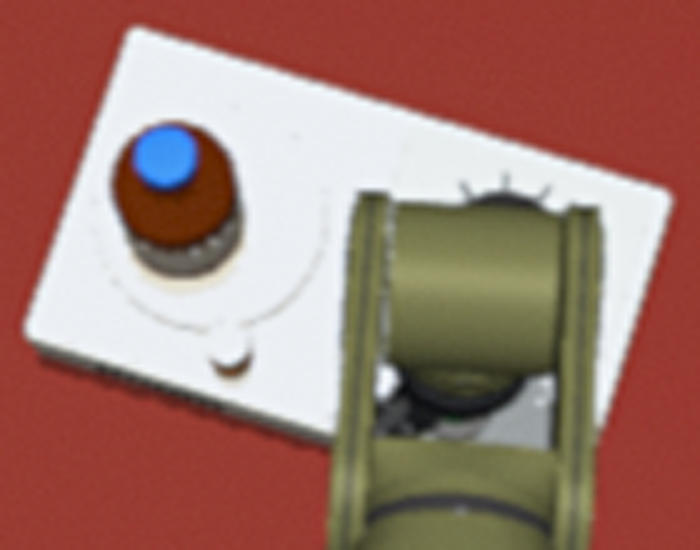

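The scene view shows the peg at (280,403), freestanding in step 5 on the orange mark. The bottle and vial haven't moved. The fingertip is just above and behind the button at (170,280).

Call:
jog_arm --increments '[{"translation": [0.008, 0.003, 0.003], "spin": 0}, {"translation": [0.016, 0.005, 0.005], "spin": 0}, {"translation": [0.022, 0.005, 0.005], "spin": 0}, {"translation": [0.028, 0.005, 0.005], "spin": 0}, {"translation": [0.028, 0.005, 0.005], "spin": 0}]'

```text
time: 8.55
eef_pos: [0.4642, 0.027, 0.0968]
tool_rot: [0.638, 0.303, 0.639, -0.304]
contact_force: [-0.1, -0.6, -0.6]
width: 0.0
```

```bash
python3 -c "
from nx import *
delta(np.array([.462,.0275,.085]),-140.8)"; python3 shot.py h scene
```

```text
t 8.55 pos [0.4642 0.027  0.0968] yaw-y -140.9 F [-0.1 -0.6 -0.6] q [-0.06 -0.17  2.17 -0.    1.14  0.83] tilt [-0.003  0.    -1.   ]
delta tool [ 0.0118 -0.0014 -0.0017] spin -0.1
```

View pics/h_scene.png

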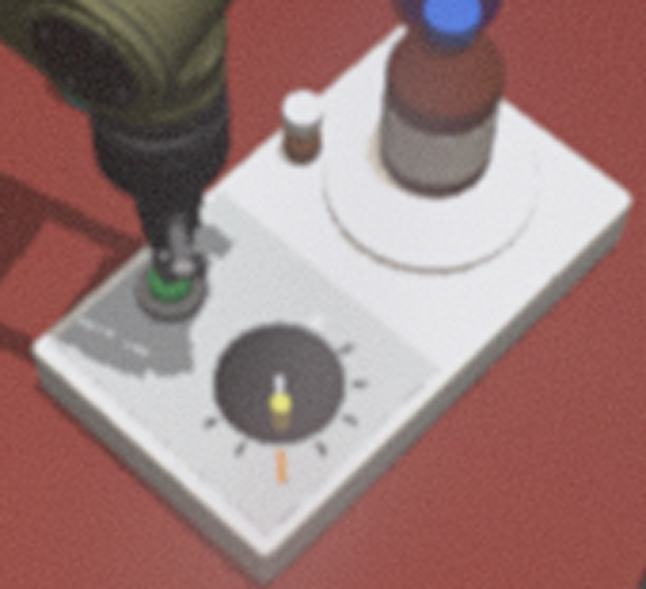

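The fingertip is over the button. Pressing down slowly.

Call:
jog_arm --increments '[{"translation": [0.003, -0.001, -0.0015], "spin": 0}, {"translation": [0.006, -0.001, -0.0015], "spin": 0}, {"translation": [0.009, -0.001, -0.0015], "spin": 0}, {"translation": [0.012, -0.001, -0.0015], "spin": 0}, {"translation": [0.014, -0.001, -0.0015], "spin": 0}]'

```text
time: 9.1
eef_pos: [0.463, 0.0277, 0.084]
tool_rot: [0.638, 0.304, 0.639, -0.304]
contact_force: [0.2, 0.9, 0.1]
width: -0.0001
```

Call:
jog_arm --increments '[{"translation": [0.001, 0, 0], "spin": 0}, {"translation": [0.002, 0, 0], "spin": 0}, {"translation": [0.003, 0, 0], "spin": 0}, {"translation": [0.004, 0, 0], "spin": 0}, {"translation": [0.004, 0, 0], "spin": 0}]'

```text
time: 9.6
eef_pos: [0.4632, 0.0277, 0.0805]
tool_rot: [0.639, 0.304, 0.639, -0.304]
contact_force: [-0.4, -0.5, 1.0]
width: 0.0004
```

Call:
jog_arm --increments '[{"translation": [0.001, 0, 0], "spin": 0}, {"translation": [0.002, 0, 0], "spin": 0}, {"translation": [0.003, 0, 0], "spin": 0}, {"translation": [0.003, 0, 0], "spin": 0}, {"translation": [0.003, 0, 0], "spin": 0}]'

```text
time: 10.1
eef_pos: [0.4633, 0.0276, 0.0775]
tool_rot: [0.639, 0.304, 0.639, -0.304]
contact_force: [-1.1, 0.2, 3.0]
width: 0.0001
```

Call:
jog_arm --increments '[{"translation": [0.001, 0, 0], "spin": 0}, {"translation": [0.002, 0, 0], "spin": 0}, {"translation": [0.003, 0, 0], "spin": 0}, {"translation": [0.003, 0, 0], "spin": 0}, {"translation": [0.003, 0, 0], "spin": 0}]'

```text
time: 10.6
eef_pos: [0.4634, 0.0276, 0.0759]
tool_rot: [0.638, 0.304, 0.639, -0.304]
contact_force: [-4.8, 0.3, 12.9]
width: 0.0001
```

```bash
python3 shot.py i scene
```

```text
(no output)
```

View pics/i_scene.png

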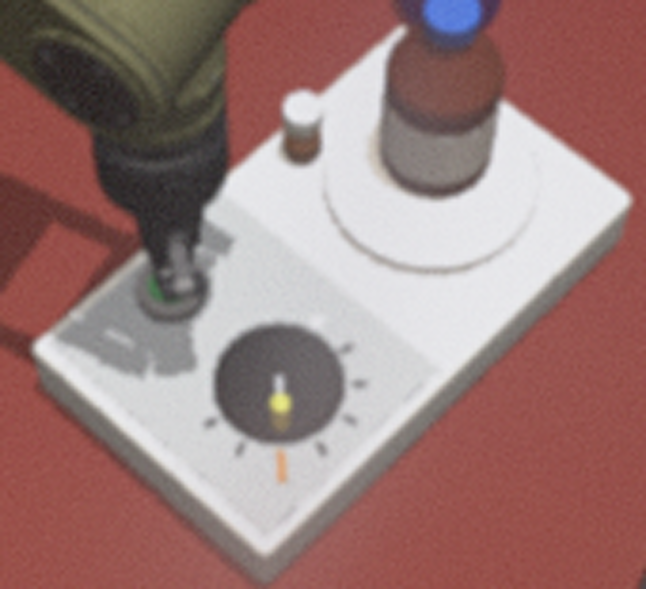

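The force rose at about 0.7 N/mm from contact near z = 0.082, then stiffly to 13 N at 0.076. That is about 6 mm of travel against a hard stop, so the button is fully down. In the picture the button stands roughly 9 mm above the housing ring, so the ring doesn't limit the press. Releasing.

Call:
jog_arm --increments '[{"translation": [-0.006, 0, 0], "spin": 0}, {"translation": [-0.02, 0, 0], "spin": 0}, {"translation": [-0.045, 0, 0], "spin": 0}, {"translation": [-0.08, 0, 0], "spin": 0}, {"translation": [-0.11, 0, 0], "spin": 0}]'

```text
time: 11.15
eef_pos: [0.463, 0.0277, 0.1859]
tool_rot: [0.639, 0.304, 0.638, -0.304]
contact_force: [0.8, 0.2, 1.0]
width: 0.0
```

Call:
jog_arm --increments '[{"translation": [-0.02, 0.02, 0.025], "spin": 0}, {"translation": [-0.03, 0, 0], "spin": 0}, {"translation": [-0.03, 0, 0], "spin": 0}, {"translation": [-0.03, 0, 0], "spin": 0}, {"translation": [-0.03, 0, 0], "spin": 0}]'

```text
time: 11.65
eef_pos: [0.463, 0.0276, 0.2143]
tool_rot: [0.639, 0.304, 0.638, -0.304]
contact_force: [-0.2, 0.6, -0.2]
width: 0.0002
```

```bash
python3 shot.py j scene; python3 -c "
from bench import env;import cv2
cv2.imwrite('pics/full.png',env.camera('scene')['frame']);s=env.read_state();print(s['time'],s['eef_pos'],s['contact_force'])"
```

```text
11.75 [0.46304642 0.02758979 0.21418665] [ 0.19507539 -0.30877193 -0.60470492]
```

View pics/j_scene.png

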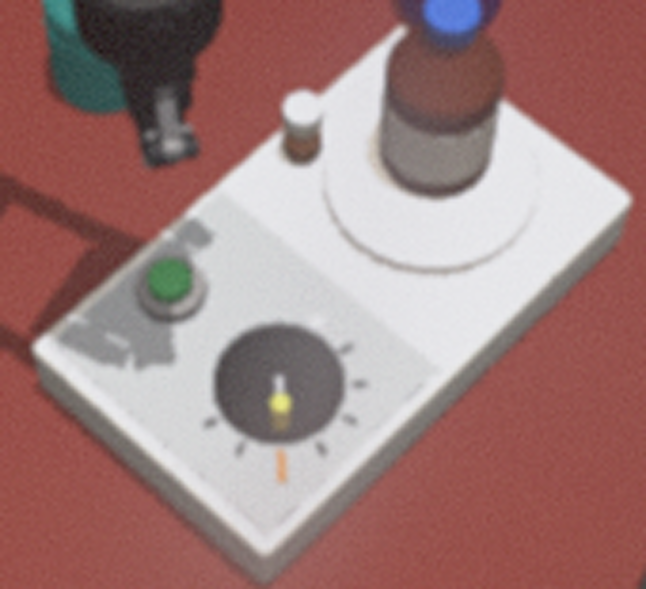

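View pics/full.png

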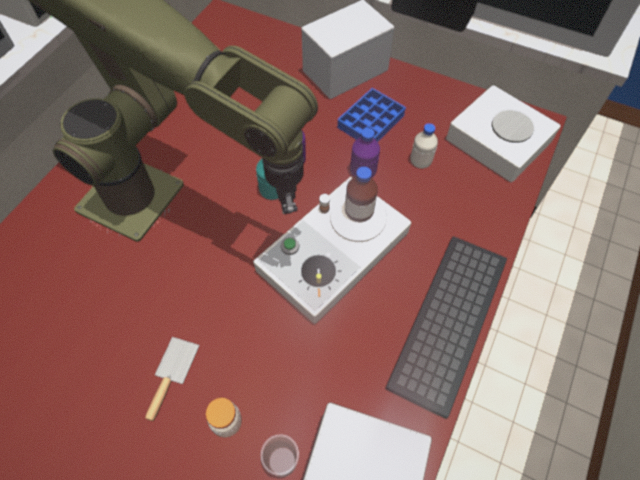

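The peg is in step 5 at crop (280,403) and the button is back up at (170,278). The bottle, vial, jar, beaker and the other objects are where they started. The tool is clear at z = 0.214 with no force on it. Handing in.

```bash
python3 -c "
from bench import env
print(env.sign_off())"
```

```text
the job is handed in; nothing more can be done
None
```

The job is done and handed in after about 12 s of robot time. With the shut fingertip I pushed the yellow peg clockwise four clicks, from step 1 to step 5. I then pressed the green button down and let it come up again.

- **Dial:** the peg's last position is within about a pixel of where step 5 should be, on the orange mark. The force readings on the peg stayed under about 3 N, and the dial was never gripped.
- **Button:** I can't read its travel directly. It moved about 6 mm, then the force climbed sharply to about 13 N at the hard stop, so I take it as fully down. The last picture shows it up again.
- **Everything else:** the tool is clear of everything, with no force on it. In the last picture the bottle, vial and other bench items stand where they began; one purple bottle was mostly hidden behind the arm.
- **Disagreements:** the TCP reading was about 1 mm off the commanded position. The button's height came out at 0.081 m from the cameras and about 0.082 m from contact, while a rough estimate from one picture gave 0.076 m. The fingertip sat slightly off the button's centre. None of this affected the result.

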